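Shut the key machine's drive hatch and snug its wing-knob latch

ROBOT

A 7-joint arm with a two-finger parallel gripper is mounted at the origin on the work surface. World frame = base frame: x ahead of the robot, y to its left, z up, the work surface at z = 0. Lengths are in mm, angles in rad, forces in N, time in s.
With the tool pointing down it reaches from about 425 to 925 mm from the base axis. Payload 6.8 kg.
Tool frame: the origin (TCP) lies midway between the tips of the shut fingers; the grasp point (between the pads) lies 19 mm behind it (arm.grip_depth is the distance from the TCP to the grasp point, in mm); y points along the fingers, z is the direction in which the jaws open and shut, and the axes are right-handed (so a half turn about y gives the same grasp; the last joint's range is limited). The gripper opens to 88 mm and grips with 3 to 60 N. Pads are 20 mm wide; open, the fingers measure 115 mm over their backs; the gripper's body (75 mm by 178 mm) begins 61 mm behind the grasp point.
Start: joints at [-1.394, 0.477, 0.022, 1.555, -0.011, 1.109, -0.083], TCP at [189.647, 647.828, 222.664] pointing down, gripper open.
Joint ranges: [-2.96, 2.96], [-0.34, 2.1], [-1.41, 1.46], [0.24, 2.44], [-1.37, 4.51], [0.17, 1.92], [-2.96, 2.96]. Speed limits (rad/s): [2.39, 2.39, 3.14, 3.14, 3.14, 3.14, 3.14].

INTERFACE

Orientations are given as a unit quaternion [w, x, y, z].
In Python, from rig import arm gives the robot as it stands.
- The arm moves only by the tool play_rows, never from a script. Its arguments are lists of equal length, an entry for each row: "delta_pos": the shift along the tool's x, y, z in cm, a list of three; "yaw": the turn about the tool's y in rad. In form: {"delta_pos": [[dx, dy, dz], ...], "yaw": [yaw, ...]}. A call has 1 to 20 rows; each row is the pose to reach, as a shift and turn from the pose measured when the call began, along the tool's axes at that moment; what a row does not reach only later rows make up. A row lasts 1/12 s, in which the tool goes at most 41.7 mm and 7.16 degrees, less where a joint would pass 70% of its speed; a pose out of reach is approached as far as the arm can. A call with a gripper value outside its range is refused whole. "claw" is the opening, from 0 (shut) to 1 (fully open), set as the call begins (left out, the last holds). The fingers move at their own pace and stop on an object; "grip_force" is the grip in N (left out, the last holds). Time passes only in rows, so rows that repeat a pose let the fingers close. It gives the time, the measured TCP pose, the force and the opening at its end, in the units of the state.
- arm.get_obs(): the state, without advancing time (a new reading comes with each control period).
- arm.read_camera(name): name is "scene" or "top" or "wrist"; returns (picture, depth): 400x640x3 uint8, red, green, blue; 400x640 float32, mm along the optical axis (not along the pixel's ray), 0 where there is no reading.
- arm.get_calibration(name): a dict with "camera_matrix" (3x3 intrinsics, pixels), "origin" and "rotation" of the camera in the world. Camera axes: x right, y down, z forward; pixel columns grow to the right and rows downward; lengths in mm; the calibration is good to about 2 mm. A picture is of the moment at which its call begins: read the wrist's pose just before it. get_calibration takes no time and is no camera call; for the wrist camera it gives the pose at the moment of the call.
- arm.finish_job(): hands the job in, once; it reports no verdict.
The state is a dict: "clock": time; "joint_positions": joint angles; "qd": joint speeds; "joint_efforts": joint torques, N m; "tool_pos": TCP position; "ee_rot": TCP orientation; "contact_force": force on the tool from outside, world axes, zero at the start; "ft_torque": the same for the moment, N m; "grip_width": opening from 0.0 (shut) to 1.0 (fully open).
Only numpy, scipy, OpenCV 4.12 (cv2) and the standard library are available. Lean on these libraries where they do the work, as an engineer would, in place of code of your own. Each camera call takes 0.05 s, during which the arm holds its last target. There are 200 camera calls.

TASK

The belt check on the key-cutting machine is done: shut its drive hatch. Swing the open cover gently down onto its seal, press it down and turn the wing knob clockwise until its hidden tongue has swung behind the frame edge and wedged snug, holding the cover fully down by itself. Feel for it and do not ram the cover or force the latch; then let go, and leave the things lying around where they are.

Things in the scene. Friction and masses are not known exactly. Their poses are not given: they have to be found in the camera images.
- machine: Grey key-cutting machine, fixed. Origin on the bench under the hatch; its front faces -x, y to its column, z up. Low housing x -130 to 170, y -130 to 130 mm, deck at z = 95, with a 160 mm wide opening under the hatch. Red vices, head and column stand beyond y = 190 mm.
- hatch (a joint): Angle (rad) of the aluminium hatch cover: 0 = fully down, grows as the free edge (robot's side) rises. Cover 160 x 190 x 4 mm, 0.28 kg, with friction hinges (0.4 Nm) on its far edge: it stays where it is left. Below 0.07 rad a sponge seal under the free edge pushes back, 1.5 N/mm, 15 N fully down; let go unlatched, it stands about 7 mm high there.
- hatch_hinge (a point): Middle of the hinge line, at the level of the cover's underside. The hinge line runs along the machine's y; machine frame (70, 0, 98) mm. Cover top is 4 mm above, the free edge 156 mm towards the robot, the knob's axis 118 mm.
- cover_edge (a point): Middle of the cover's free edge, half-way through its 4 mm thickness; machine frame (-86, 0, 100) mm when fully down.
- wing (a joint): Angle (rad) of the wing knob: 0 = wing parallel to the free edge, grows clockwise seen from above, end stop 1.75, free friction 0.05 Nm. Snug somewhere between about 0.7 and 1.3 (differs from machine to machine): felt, with the cover pressed down, as a rise of the turning moment to 0.3 to 0.6 Nm. Short of that the cover rises again when let go; turned on regardless, the latch is strained.
- wing_grip (a point): Middle of the black wing knob, the place to grip: on its axis, 25 mm above the cover's top. Wing 14 mm thick (point x), 52 mm long (point y), 33 mm tall, its top 11 mm above this point; below it a 28 mm disc, 3 mm thick, lies on the cover.
- tongue: Hidden steel tongue on the knob's shaft, a 40 mm fan; origin on the axis at the cover's underside. From about 0.5 rad it passes under the frame edge, but only with the cover pressed within about 1.5 mm of fully down (15 to 20 N on the knob); else it strikes the edge and jams. Its top climbs 11 mm per rad, so turning on wedges it under the edge. Snug, it bears with 10 to 30 N; over 50 N strains it.
- padlock: Brass padlock, 44 x 50 x 25 mm with steel shackle, lying on the deck behind the hinges; bystander. Origin under the middle of its case.
- lock_cylinder: Brass door-lock cylinder, 66 x 25 x 17 mm, lying on the deck behind the hinges; bystander. Origin at its underside.
- screwdriver: Screwdriver lying on the bench to the right of the machine; bystander.

How it is judged (in metres and radians):
On the way, in this order (a step that is already met when the one before it is completed fails the run):
1. the cover is swung down onto its seal (value of joint hatch below 0.08 rad), for 0.1 s.
2. with the cover pressed down, the tongue is turned in behind the frame edge (value of joint wing above 0.6 rad and value of joint hatch below 0.05 rad), for 0.1 s.
At the end, for the whole second after the job is handed in: The cover is fully down (within 0.010 rad, 1.6 mm at its free edge), at rest and held down by the tongue alone, which is behind the frame edge (knob past 0.6 rad) and bears on it with more than 9 N (about the seal's push on a cover that is fully down) (value of joint hatch below 0.01 rad and value of joint wing above 0.6 rad and velocity of joint hatch below 0.05 rad/s and contact force between tongue and anything else above 9 N); the robot touches nothing.
It fails at once if the latch is forced: the tongue is pressed against something with more than 50 N (contact force between tongue and anything else above 50 N).
It fails at once if the cover is rammed onto the machine with more than 80 N (15 N of it is the seal) (contact force between machine and hatch_c0 above 80 N).
It fails at once if a bystander is shifted by more than 20 mm (distance of any of padlock, lock_cylinder, screwdriver from where it was at the start of the episode above 0.02 m).
It also fails if it takes over 72 s, if anything falls off the work surface, if the arm or the gripper's body presses on something with over 40 N, if the wrist force passes 120 N, or if a joint passes its speed limit or range.

## Working session

There is one attempt and no reset: what is moved stays moved. The work goes in short steps, Python scripts to look and compute and a tool call to move; the robot and the scene stay as the last step left them, time stands still between calls to the robot, and variables do not carry over. Pictures are saved under pics/ and viewed, about 8 in all and at most 12, crops included, and the job is handed in when it is done.

Besides the shell and the picture viewer there is one more tool, called as name(argument=value, ...), one argument or row to a line, values as JSON. play_rows: Moves the arm, as the interface text tells. Its arguments: {"type":"object","properties":{"delta_pos":{"type":"array"},"yaw":{"type":"array"},"claw":{"type":"number"},"grip_force":{"type":"number"}},"required":["delta_pos","yaw"]}

```bash
mkdir -p pics; ls; cat > h.py <<'E'
import numpy as np, cv2
from rig import arm
def shot(n,f):
    c=arm.get_calibration(n); p,d=arm.read_camera(n)
    cv2.imwrite(f'pics/{f}.png',p[:,:,::-1]); np.savez(f'{f}.npz',p=p,d=d,K=c['camera_matrix'],o=c['origin'],R=c['rotation'])
def world(f):
    z=np.load(f+'.npz');K=np.array(z['K']);d=z['d']
    v,u=np.mgrid[:400,:640]
    r=np.stack([(u-K[0,2])/K[0,0],(v-K[1,2])/K[1,1],np.ones_like(d)],-1)*d[...,None]
    return z['p'],d,r@np.array(z['R']).T+np.array(z['o'])
E
python3 - <<'E'
from h import *
shot('scene','s0');shot('top','t0')
o=arm.get_obs();print(o)
a=np.vstack([cv2.imread('pics/s0.png'),cv2.imread('pics/t0.png')])
cv2.imwrite('pics/both0.png',a[:, :][::1] if 0 else cv2.resize(a,None,fx=.75,fy=.75))
for n in('scene','top','wrist'):print(n,arm.get_calibration(n))
E
```

```text
pics
{'clock': 0.1, 'joint_positions': array([-1.39410054,  0.47769046,  0.02231821,  1.55632963, -0.01150916,
        1.10928358, -0.0830978 ]), 'qd': array([ 0.00170228, -0.00258331, -0.00190388, -0.00300176, -0.00094195,
       -0.00023264,  0.00201208]), 'joint_efforts': array([ 4.44235673e-03, -5.84088993e+01,  1.54005781e+00, -2.73314649e+01,
       -5.41695440e-02,  1.30289796e-02,  3.09442021e-05]), 'tool_pos': array([189.4925457 , 647.30319978, 221.80624292]), 'ee_rot': array([-0.69939369,  0.70050955, -0.10038281,  0.10029021]), 'contact_force': array([ 0.04121697, -0.07995435,  0.42718729]), 'ft_torque': array([ 0.02396381,  0.00507529, -0.00676109]), 'grip_width': 0.9987396305061309}
scene {'camera_matrix': array([[432.43969428,   0.        , 320.93977744],
       [  0.        , 432.43969428, 202.85728062],
       [  0.        ,   0.        ,   1.        ]]), 'origin': array([ 969.94280423, -391.59677999,  944.03237031]), 'rotation': array([-0.21839951,  0.82667398,  0.50286644, -0.12663778])}
top {'camera_matrix': array([[432.5270657 ,   0.        , 327.80027368],
       [  0.        , 432.5270657 , 191.42777259],
       [  0.        ,   0.        ,   1.        ]]), 'origin': array([ 408.73299   , -172.43017581, 1007.76929779]), 'rotation': array([ 0.0504604 , -0.70070696,  0.71004466, -0.04795917])}
wrist {'camera_matrix': array([[293.92326491,   0.        , 316.99072175],
       [  0.        , 293.92326491, 205.67916122],
       [  0.        ,   0.        ,   1.        ]]), 'origin': array([117.12709896, 669.07361404, 384.24104585]), 'rotation': array([0.11209767, 0.79250405, 0.59378584, 0.08240041])}
```

View pics/both0.png

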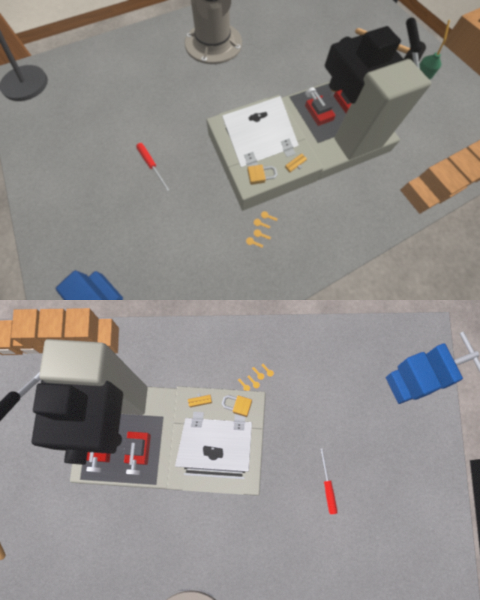

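The pictures show the machine with the hatch part-open. In the scene view (at 0.75 scale) the cover is at about (262,130) and the knob at (258,117). In the top view the knob is at about (213,452). The padlock and cylinder lie behind the hinges, and the screwdriver is to the right.

```bash
cat >> h.py <<'E'
from scipy.spatial.transform import Rotation as Ro
def q2R(q): return Ro.from_quat(q,scalar_first=True).as_matrix()
def world(f):
    z=np.load(f+'.npz');K=z['K'];d=z['d']
    v,u=np.mgrid[:400,:640]
    r=np.stack([(u-K[0,2])/K[0,0],(v-K[1,2])/K[1,1],np.ones_like(d)],-1)*d[...,None]
    return z['p'],d,r@q2R(z['R']).T+z['o']
E
cat > m.py <<'E'
from h import *
for f,roi in(('s0',(285,405,120,225)),('t0',(225,345,150,245))):
    p,d,W=world(f); hsv=cv2.cvtColor(p,cv2.COLOR_RGB2HSV)
    m=np.zeros(d.shape,bool); x0,x1,y0,y1=roi; m[y0:y1,x0:x1]=1; m&=d>0
    wh=m&(hsv[...,2]>200)&(hsv[...,1]<22)
    n,l,st,_=cv2.connectedComponentsWithStats(wh.astype(np.uint8)); wh=l==1+st[1:,4].argmax()
    P=W[wh]; c=np.median(P,0)
    for _ in range(5):
        A=np.c_[P[:,:2],np.ones(len(P))]; k=np.linalg.lstsq(A,P[:,2],rcond=None)[0]; r=P[:,2]-A@k; P=P[abs(r)<6]
    nrm=np.array([-k[0],-k[1],1]);nrm/=np.linalg.norm(nrm)
    print(f,wh.sum(),'normal',nrm,'tilt',np.arccos(nrm[2]),'rms',r.std(),'dir',np.degrees(np.arctan2(nrm[1],nrm[0])))
    hull=cv2.minAreaRect(np.argwhere(wh)[:,::-1].astype(np.float32)); 
    cn=cv2.approxPolyDP(cv2.convexHull(np.argwhere(wh)[:,::-1].astype(np.int32)),8,True)[:,0]
    # cast corners on the plane
    z=np.load(f+'.npz');R=q2R(z['R']);o=z['o'];Ki=np.linalg.inv(z['K'])
    def cast(uv,off=0):
        ray=R@Ki@np.array([*uv,1.]); t=(k[2]-o[2]+k[0]*o[0]+k[1]*o[1]+off/nrm[2])/(ray[2]-k[0]*ray[0]-k[1]*ray[1]); return o+t*ray
    for q in cn: print(q,cast(q).round(1))
    bl=m&(hsv[...,2]<70)
    # black, above the plane
    h=(W-np.array([0,0,k[2]]))@nrm
    b=bl&(h>4)&(h<60); 
    kt=b&(h>28)
    print('knob px',b.sum(),kt.sum(),'mean',W[b].mean(0),'top',W[kt].mean(0) if kt.any() else 0,'h',np.percentile(h[b],[5,50,95]))
    if kt.any():
        Q=W[kt][:,:2]; e=np.linalg.svd(Q-Q.mean(0))[2][0]; print('wing dir',np.degrees(np.arctan2(e[1],e[0])), np.ptp((Q-Q.mean(0))@e))
    deck=m&(hsv[...,2]>120)&(hsv[...,1]>=22)&(hsv[...,1]<60)
    print('deck z',np.percentile(W[deck][:,2],[10,50,90]))
E
python3 m.py
python3 - <<'E'
import cv2,numpy as np
a=cv2.imread('pics/s0.png')[110:290,260:420];b=cv2.imread('pics/t0.png')[110:270,220:380]
b=cv2.copyMakeBorder(b,0,20,0,0,0)
cv2.imwrite('pics/c0.png',cv2.resize(np.hstack([a,b]),None,fx=2.5,fy=2.5,interpolation=2))
E
```

```text
s0 5130 normal [ 0.44439557 -0.03403877  0.89518374] tilt 0.4619530318984969 rms 1.845636276049845 dir -4.380055605679615
[397 193] [611.1   0.   99.9]
[322 221] [ 596.3 -184.5  100.1]
[297 155] [ 458.5 -175.1  169. ]
[373 129] [472.3  10.3 169.1]
knob px 70 57 mean [512.01890427 -93.03207178 180.94864001] top [512.83591318 -93.10591564 184.22676738] h [10.89010978 34.75842568 37.6321774 ]
wing dir -100.27109054188922 44.02882605128418
deck z [74.96714996 94.29464763 96.54086115]
t0 5358 normal [ 0.44462956 -0.03544106  0.89501312] tilt 0.462335710778673 rms 1.4343687819755426 dir -4.5573639031711775
[334 163] [ 597.1 -184.1  100.8]
[330 227] [ 456.7 -173.6  170.9]
[233 221] [470.7  14.  171.4]
[247 158] [610.4   2.  101.5]m.py:24: RuntimeWarning: Mean of empty slice.
  print('knob px',b.sum(),kt.sum(),'mean',W[b].mean(0),'top',W[kt].mean(0) if kt.any() else 0,'h',np.percentile(h[b],[5,50,95]))
  ret = um.true_divide(
Traceback (most recent call last):
  File "m.py", line 24, in <module>
    print('knob px',b.sum(),kt.sum(),'mean',W[b].mean(0),'top',W[kt].mean(0) if kt.any() else 0,'h',np.percentile(h[b],[5,50,95]))
                                                                                                    ~~~~~~~~~~~~~^^^^^^^^^^^^^^^^
IndexError: index -1 is out of bounds for axis 0 with size 0
```

View pics/c0.png

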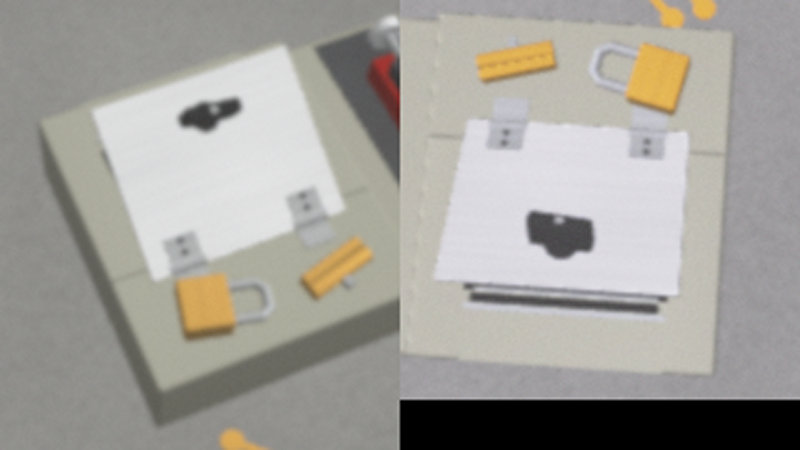

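```bash
cat > m2.py <<'E'
from h import *
psi=np.radians(-4.5);X=np.array([np.cos(psi),np.sin(psi),0]);Y=np.array([-np.sin(psi),np.cos(psi),0]);Z=np.array([0,0,1.]);H=np.array([600.1,-91.6,98.])
for f in('s0','t0'):
    p,d,W=world(f); M=(W-H)@np.stack([X,Y,Z],1)
    th=.462; s=-M[...,0]*np.cos(th)+M[...,2]*np.sin(th); n=M[...,0]*np.sin(th)+M[...,2]*np.cos(th)
    val=p.max(2); ok=(d>0)&(s>60)&(s<156)&(abs(M[...,1])<80)&(val<110)
    k=ok&(n>30)&(n<50)
    S=np.c_[s[k],M[k][:,1],n[k]]
    print(f,ok.sum(),k.sum(),S.mean(0).round(1),S.min(0).round(1),S.max(0).round(1))
    q=S[:,:2]-S[:,:2].mean(0); e=np.linalg.svd(q)[2][0]; e*=np.sign(e[1]); print('wing tilt (ds,dy)',e.round(3))
    v=(d>0)&(W[...,2]>130)
    for y in range(-250,800,75):
        b=v&(W[...,1]>y)&(W[...,1]<y+75)&(W[...,0]>100)
        if b.sum()>15: print(y,'xmin %.0f xmax %.0f zmax %.0f'%(*np.percentile(W[b][:,0],[1,99]),np.percentile(W[b][:,2],99)))
R=q2R(arm.get_obs()['ee_rot']); print(R.round(3))
E
python3 m2.py
```

```text
s0 148 109 [116.7  -4.5  38.2] [110.  -27.8  30.7] [124.9  21.6  43. ]
wing tilt (ds,dy) [-0.114  0.993]
-250 xmin 456 xmax 542 zmax 169
-175 xmin 458 xmax 542 zmax 187
-100 xmin 464 xmax 547 zmax 188
-25 xmin 468 xmax 550 zmax 171
50 xmin 512 xmax 716 zmax 367
125 xmin 497 xmax 723 zmax 415
200 xmin 503 xmax 727 zmax 415
275 xmin 547 xmax 644 zmax 396
650 xmin 460 xmax 510 zmax 190
t0 512 170 [121.9  -1.   38. ] [112.5 -25.   30.3] [127.8  23.2  43.4]
wing tilt (ds,dy) [-0.098  0.995]
-250 xmin 468 xmax 537 zmax 165
-175 xmin 457 xmax 544 zmax 188
-100 xmin 464 xmax 549 zmax 189
-25 xmin 468 xmax 551 zmax 173
50 xmin 532 xmax 714 zmax 366
125 xmin 476 xmax 715 zmax 416
200 xmin 474 xmax 720 zmax 416
275 xmin 554 xmax 669 zmax 383
[[ 0.96  -0.     0.281]
 [-0.281 -0.002  0.96 ]
 [ 0.    -1.    -0.002]]
```

play_rows(
  delta_pos=[
    [0,-6,0],
    [0,-12,0],
    [0,-18,0],
    [0,-24,0],
    [0,-24,0],
    [8,-24,-9],
    [16,-24,-18],
    [24,-24,-27],
    [32,-24,-36],
    [32,-24,-36],
    [32,-24,-36],
    [32,-24,-36],
    [32,-24,-36],
    [32,-24,-36],
    [32,-24,-36],
    [32,-24,-36],
    [32,-24,-36],
    [32,-24,-36],
    [32,-24,-36],
  ],
  yaw=[0,0,0,0,0,0,0,0,0,0,0,0,0,0,0,0,0,0,0],
  claw=0,
)

```text
clock: 1.68
tool_pos: [395.9, 211.0, 462.5]
ee_rot: [-0.699, 0.7, -0.102, 0.101]
contact_force: [-1.1, 0.7, 0.9]
grip_width: 0.007
```

play_rows(
  delta_pos=[
    [4,0,-7],
    [8,0,-14],
    [12,0,-22],
    [16.8,0,-30.5],
    [16.8,0,-30.5],
    [16.8,0,-30.5],
    [16.8,0,-30.5],
    [16.8,0,-30.5],
    [16.8,5,-30.5],
    [16.8,10,-30.5],
    [16.8,15,-30.5],
    [16.8,20,-30.5],
    [16.8,24,-30.5],
    [16.8,26,-30.5],
    [16.8,26,-30.5],
    [16.8,26,-30.5],
    [16.8,26,-30.5],
    [16.8,26,-30.5],
  ],
  yaw=[0,0,0,0,0,0,0,0,0,0,0,0,0,0,0,0,0,0],
)

```text
clock: 3.18
tool_pos: [471.5, -128.7, 203.8]
ee_rot: [-0.7, 0.7, -0.1, 0.101]
contact_force: [-0.2, -1.2, 0.2]
grip_width: 0.006
```

play_rows(
  delta_pos=[
    [0,1,0],
    [0,2,0],
    [0,2.6,0],
    [0,2.9,0],
    [0,3.2,0],
    [0,3.5,0],
    [0,3.8,0],
    [0,4.1,0],
    [0,4.4,0],
    [0,4.7,0],
    [0,5.0,0],
    [0,5.3,0],
    [0,5.6,0],
    [0,5.9,0],
    [0,6.2,0],
    [0,6.4,0],
  ],
  yaw=[0,0,0,0,0,0,0,0,0,0,0,0,0,0,0,0],
)

```text
clock: 4.52
tool_pos: [471.4, -128.8, 139.4]
ee_rot: [-0.7, 0.7, -0.101, 0.101]
contact_force: [-0.7, 0.6, 0.7]
grip_width: 0.004
```

play_rows(
  delta_pos=[
    [0,0.3,0],
    [0,0.6,0],
    [0,0.9,0],
    [0,1.2,0],
    [0,1.5,0],
    [0,1.8,0],
    [0,2.0,0],
    [0,2.2,0],
    [0,2.4,0],
    [0,2.5,0],
    [0,2.6,0],
    [0,2.7,0],
    [0,2.75,0],
    [0,2.8,0],
    [0,2.8,0],
  ],
  yaw=[0,0,0,0,0,0,0,0,0,0,0,0,0,0,0],
)

```text
clock: 5.77
tool_pos: [471.4, -128.8, 111.4]
ee_rot: [-0.7, 0.7, -0.101, 0.101]
contact_force: [-0.1, -0.2, 0.9]
grip_width: 0.005
```

```bash
cat > m3.py <<'E'
from h import *
import sys
f=sys.argv[1]; shot('top',f); print({k:np.round(v,2) for k,v in arm.get_obs().items() if k in('clock','contact_force','ft_torque','tool_pos')})
psi=np.radians(-4.5);X=np.array([np.cos(psi),np.sin(psi),0]);Y=np.array([-np.sin(psi),np.cos(psi),0]);H=np.array([600.,-93.5,98.])
p,d,W=world(f);M=(W-H)@np.stack([X,Y,[0,0,1]],1)
hsv=cv2.cvtColor(p,cv2.COLOR_RGB2HSV)
w=(d>0)&(M[...,0]<-10)&(M[...,0]>-150)&(abs(M[...,1])<85)&(hsv[...,2]>185)&(hsv[...,1]<25)&(M[...,2]<90)
P=M[w]
for _ in range(6):
    A=np.c_[P[:,0],np.ones(len(P))];k=np.linalg.lstsq(A,P[:,2],rcond=None)[0];r=P[:,2]-A@k;P=P[abs(r)<5]
print('theta fit',np.arctan(-k[0]).round(3),'theta from level',((np.median(P[:,2])-4)/-np.median(P[:,0])).round(3),len(P))
b=(d>0)&(abs(M[...,0]+116)<35)&(abs(M[...,1])<40)&(p.max(2)<110)&(M[...,2]>28)&(M[...,2]<60)
if b.sum()>10:
    S=M[b][:,:2];e=np.linalg.svd(S-S.mean(0))[2][0];e*=np.sign(e[1]);print('knob',S.mean(0),'min',S.min(0),'max',S.max(0),'ang',np.arctan2(e[0],e[1]),b.sum())
E
python3 m3.py t1
```

```text
{'clock': np.float64(5.82), 'tool_pos': array([ 471.49, -128.83,  111.43]), 'contact_force': array([-0.35, -0.6 , -0.1 ]), 'ft_torque': array([-0.06,  0.01, -0.03])}
theta fit 0.039 theta from level 0.104 612
```

play_rows(
  delta_pos=[
    [0,0.1,0],
    [0,0.2,0],
    [0,0.3,0],
    [0,0.4,0],
    [0,0.45,0],
    [0,0.5,0],
    [0,0.5,0],
    [0,0.5,0],
  ],
  yaw=[0,0,0,0,0,0,0,0],
)

```text
clock: 6.48
tool_pos: [471.3, -128.8, 106.6]
ee_rot: [-0.7, 0.7, -0.101, 0.101]
contact_force: [-2.5, 0.7, 6.7]
grip_width: 0.003
```

```bash
python3 - <<'E'
from h import *
for _ in range(4): 
    shot('scene','s1');print(arm.get_obs()['contact_force'].round(2))
cv2.imwrite('pics/s1c.png',cv2.resize(cv2.imread('pics/s1.png')[80:300,230:450],None,fx=2.5,fy=2.5))
E
```

```text
[-3.57  0.68  7.  ]
[-3.14  0.19  7.36]
[-2.72  0.44  7.43]
[-3.25  0.95  7.18]
```

View pics/s1c.png

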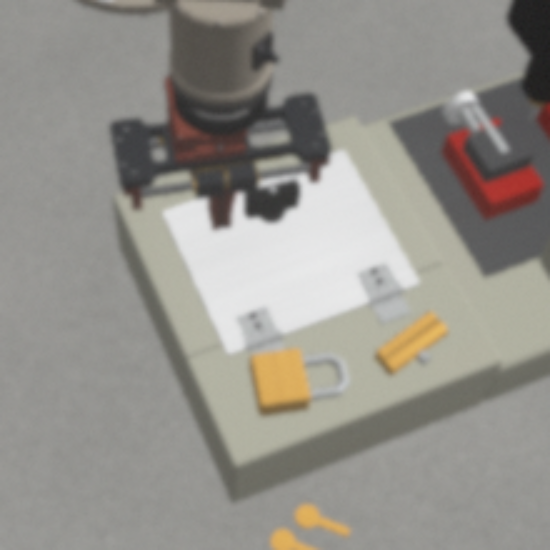

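The picture shows the fingers at about (222,215) resting beside the knob, which is at (272,200). The cover now lies on the seal. I'll retract, turn the tool and measure the knob with a clear view.

play_rows(
  delta_pos=[
    [0,-3,0],
    [0,-6,0],
    [0,-9,0],
    [0,-12,0],
    [0,-12,-4],
    [0,-12,-8],
    [0,-12,-12],
    [0,-12,-16],
    [0,-12,-20],
    [0,-12,-20],
    [0,-12,-20],
    [0,-12,-20],
    [0,-12,-20],
    [0,-12,-20],
    [0,-12,-20],
    [0,-12,-20],
    [0,-12,-20],
    [0,-12,-20],
    [0,-12,-20],
  ],
  yaw=[0,0,0,0,0.12,0.24,0.36,0.48,0.6,0.72,0.84,0.96,1.08,1.2,1.32,1.44,1.47,1.47,1.47],
  claw=0.55,
)

```text
clock: 8.27
tool_pos: [414.6, -320.6, 226.5]
ee_rot: [-0.452, 0.452, -0.543, 0.544]
contact_force: [0.0, 0.1, -0.0]
grip_width: 0.547
```

```bash
python3 m3.py t2; python3 - <<'E'
from h import *
shot('scene','s2')
psi=np.radians(-4.5);X=np.array([np.cos(psi),np.sin(psi),0]);Y=np.array([-np.sin(psi),np.cos(psi),0]);H=np.array([600.,-93.5,98.])
p,d,W=world('s2');M=(W-H)@np.stack([X,Y,[0,0,1]],1)
b=(d>0)&(abs(M[...,0]+116)<35)&(abs(M[...,1])<40)&(p.max(2)<110)&(M[...,2]>28)&(M[...,2]<60)
S=M[b];print('scene knob',S.mean(0),S.min(0),S.max(0),b.sum())
S=S[:,:2];e=np.linalg.svd(S-S.mean(0))[2][0];e*=np.sign(e[1]);print(np.arctan2(e[0],e[1]))
print(q2R(arm.get_obs()['ee_rot']).round(3))
a=cv2.imread('pics/s2.png')[100:260,260:420];c=cv2.imread('pics/t2.png')[110:270,220:380]
cv2.imwrite('pics/c2.png',cv2.resize(np.hstack([a,c]),None,fx=2.5,fy=2.5,interpolation=2))
E
```

```text
{'clock': np.float64(8.32), 'tool_pos': array([ 414.6 , -320.61,  226.59]), 'contact_force': array([-0.76, -0.33,  0.03]), 'ft_torque': array([-0.03,  0.07, -0.04])}
theta fit 0.045 theta from level 0.051 5021
knob [-117.74086393   -0.14939157] min [-124.30786522  -23.25238263] max [-109.92887593   23.17986446] ang 0.10006904274070239 128
scene knob [-112.08115186   -1.54407963   39.77481213] [-119.69814245  -24.52851738   28.00041684] [-107.07840153   22.38883216   49.02145527] 132
0.10854703346666726
[[-0.183  0.001  0.983]
 [-0.983 -0.    -0.183]
 [ 0.    -1.     0.001]]
```

View pics/c2.png

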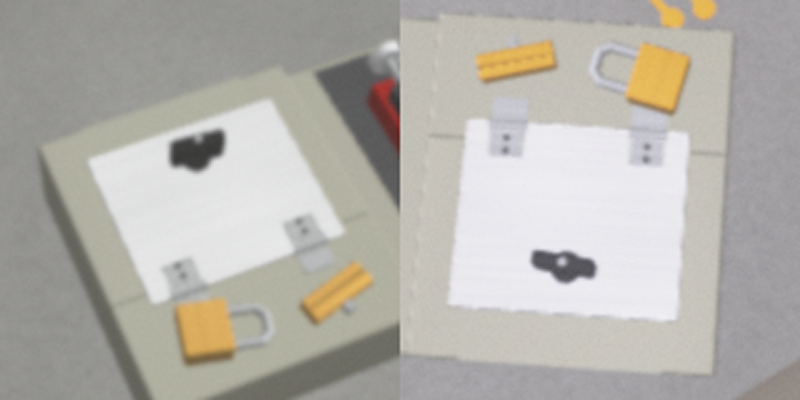

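The left half shows the knob at about (197,150) and the right half at about (563,265). It stands centred with the wing about 0.1 rad clockwise, and the cover is at about 0.048 rad on the seal. Next I go over the knob.

play_rows(
  delta_pos=[
    [-4,0,0.4],
    [-8,0,0.8],
    [-12,0,1.3],
    [-16,0,1.7],
    [-20,0,2.1],
    [-24.4,0,2.6],
    [-24.4,0,2.6],
    [-24.4,0,2.6],
    [-24.4,2,2.6],
    [-24.4,4,2.6],
    [-24.4,6,2.6],
    [-24.4,8,2.6],
    [-24.4,9,2.6],
    [-24.4,10,2.6],
    [-24.4,10.6,2.6],
    [-24.4,11.1,2.6],
    [-24.4,11.1,2.6],
    [-24.4,11.1,2.6],
  ],
  yaw=[0,0,0,0,0,0,0,0,0,0,0,0,0,0,0,0,0,0],
)

```text
clock: 9.87
tool_pos: [485.1, -85.7, 116.0]
ee_rot: [-0.452, 0.452, -0.543, 0.544]
contact_force: [0.1, 0.0, -0.6]
grip_width: 0.549
```

Now I close gently on the wing.

play_rows(
  delta_pos=[
    [0,0,0],
    [0,0,0],
    [0,0,0],
    [0,0,0],
    [0,0,0],
    [0,0,0],
    [0,0,0],
    [0,0,0],
  ],
  yaw=[0,0,0,0,0,0,0,0],
  claw=0,
  grip_force=10,
)

```text
clock: 10.53
tool_pos: [484.7, -85.6, 116.0]
ee_rot: [-0.452, 0.452, -0.544, 0.544]
contact_force: [-1.3, 2.1, 3.6]
grip_width: 0.17
```

```bash
cat > f.py <<'E'
from h import *
F=[];T=[]
for _ in range(4):
    arm.read_camera('top');o=arm.get_obs();F.append(o['contact_force']);T.append(o['ft_torque'])
R=q2R(o['ee_rot']);print('t',round(o['clock'],2),'pos',o['tool_pos'].round(2),'yaw',np.degrees(np.arctan2(R[1,0],R[0,0])).round(2),'F',np.mean(F,0).round(2),'T',np.mean(T,0).round(3),'w',o['grip_width'].round(3),'q7',o['joint_positions'][6].round(2))
E
python3 f.py
```

```text
Traceback (most recent call last):
  File "f.py", line 5, in <module>
    R=q2R(o['ee_rot']);print('t',round(o['clock'],2),'pos',o['tool_pos'].round(2),'yaw',np.degrees(np.arctan2(R[1,0],R[0,0])).round(2),'F',np.mean(F,0).round(2),'T',np.mean(T,0).round(3),'w',o['grip_width'].round(3),'q7',o['joint_positions'][6].round(2))
                                                                                                                                                                                               ^^^^^^^^^^^^^^^^^^^^^
AttributeError: 'float' object has no attribute 'round'
```

play_rows(
  delta_pos=[
    [0,0,0],
    [0,0,0],
    [0,0,0],
    [0,0.1,0],
    [0,0.2,0],
    [0,0.3,0],
    [0,0.4,0],
    [0,0.45,0],
    [0,0.5,0],
    [0,0.5,0],
    [0,0.5,0],
  ],
  yaw=[0,0,0,0,0,0,0,0,0,0,0],
  claw=0,
  grip_force=45,
)

```text
clock: 11.65
tool_pos: [483.7, -85.4, 111.2]
ee_rot: [0.452, -0.452, 0.545, -0.543]
contact_force: [-8.0, 2.4, 14.0]
grip_width: 0.16
```

```bash
sed -i "s/o\['grip_width'\].round(3)/o['grip_width']/" f.py; python3 f.py
```

```text
t 11.85 pos [483.67 -85.43 111.2 ] yaw -100.56 F [-7.93  2.45 13.47] T [0.628 2.076 0.083] w 0.15842374274810878 q7 0.59
```

play_rows(
  delta_pos=[
    [0,0.05,-0.03],
    [0,0.1,-0.06],
    [0,0.15,-0.09],
    [0,0.2,-0.1],
    [0,0.25,-0.12],
    [0,0.3,-0.13],
    [0,0.3,-0.13],
    [0,0.3,-0.13],
  ],
  yaw=[0,0,0,0,0,0,0,0],
)

```text
clock: 12.52
tool_pos: [483.6, -85.5, 110.1]
ee_rot: [0.453, -0.451, 0.545, -0.543]
contact_force: [-9.0, 5.0, 27.4]
grip_width: 0.158
```

```bash
python3 f.py
```

```text
t 12.72 pos [483.55 -85.48 110.05] yaw -100.59 F [-8.52  4.28 28.05] T [0.992 2.062 0.087] w 0.15823998190736374 q7 0.6
```

```bash
cat > th.py <<'E'
from h import *
import sys
def th(f):
    psi=np.radians(-4.5);X=np.array([np.cos(psi),np.sin(psi),0]);Y=np.array([-np.sin(psi),np.cos(psi),0]);H=np.array([600.,-93.5,98.])
    p,d,W=world(f);M=(W-H)@np.stack([X,Y,[0,0,1]],1);hsv=cv2.cvtColor(p,cv2.COLOR_RGB2HSV)
    w=(d>0)&(M[...,0]<-5)&(M[...,0]>-156)&(abs(M[...,1])<90)&(hsv[...,2]>185)&(hsv[...,1]<25)&(abs(M[...,2]-6)<15)
    P=M[w]
    for _ in range(6):
        A=np.c_[P,np.ones(len(P))][:,[0,1,3]];k=np.linalg.lstsq(A,P[:,2],rcond=None)[0];r=P[:,2]-A@k;P=P[abs(r)<4]
    print(f,'theta',np.arctan(-k[0]).round(4),'+-',(r.std()/P[:,0].std()/len(P)**.5).round(4),'edge z',(98-156*k[0]+0+k[2]-0).round(2),len(P))
for f in sys.argv[1:]: th(f)
E
python3 - <<'E'
from h import *
shot('scene','s3');shot('top','t3')
cv2.imwrite('pics/c3.png',cv2.resize(cv2.imread('pics/s3.png')[80:240,260:420],None,fx=3.5,fy=3.5,interpolation=2))
E
python3 th.py s2 s3 t2 t3
```

```text
s2 theta 0.0447 +- 0.0006 edge z 108.93 3957
s3 theta -0.0004 +- 0.0006 edge z 101.82 3225
t2 theta 0.045 +- 0.0005 edge z 109.49 5643
t3 theta -0.0043 +- 0.0008 edge z 102.56 1889
```

View pics/c3.png

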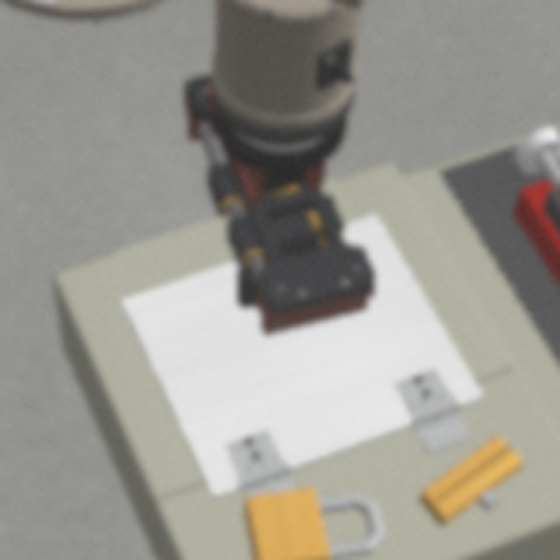

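The cover is fully down (about 0 rad) under about 28 N. I turn clockwise, keeping the press.

play_rows(
  delta_pos=[
    [0,0.18,0],
    [0,0.18,0],
    [0,0.18,0],
    [0,0.18,0],
    [0,0.18,0],
    [0,0.18,0],
    [0,0.18,0],
    [0,0.18,0],
    [0,0.18,0],
    [0,0.18,0],
  ],
  yaw=[0.05,0.1,0.15,0.2,0.25,0.3,0.35,0.38,0.38,0.38],
)

```text
clock: 13.65
tool_pos: [482.3, -85.0, 109.9]
ee_rot: [0.342, -0.34, 0.622, -0.617]
contact_force: [-16.4, 8.2, 38.1]
grip_width: 0.156
```

```bash
python3 f.py
```

```text
t 13.85 pos [482.29 -85.04 109.94] yaw -122.4 F [-15.75   8.07  37.41] T [1.825 3.758 0.005] w 0.15791733595795965 q7 0.31
```

play_rows(
  delta_pos=[
    [0,0.08,-0.1],
    [0,0.08,-0.1],
    [0,0.08,-0.1],
    [0,0.08,-0.1],
  ],
  yaw=[0,0,0,0],
)

```text
clock: 14.18
tool_pos: [482.2, -84.9, 110.4]
ee_rot: [0.342, -0.339, 0.622, -0.617]
contact_force: [-5.6, 3.2, 18.5]
grip_width: 0.156
```

```bash
python3 f.py
```

```text
t 14.38 pos [482.21 -84.94 110.34] yaw -122.42 F [-6.69  3.07 18.85] T [0.52  1.61  0.028] w 0.15704228964414607 q7 0.31
```

play_rows(
  delta_pos=[
    [0,0.16,-0.03],
    [0,0.16,-0.03],
    [0,0.16,-0.03],
    [0,0.16,-0.03],
    [0,0.16,-0.03],
    [0,0.16,-0.03],
    [0,0.16,-0.03],
  ],
  yaw=[0,0,0.05,0.1,0.15,0.15,0.15],
)

```text
clock: 14.97
tool_pos: [481.8, -84.7, 110.0]
ee_rot: [0.295, -0.291, 0.647, -0.64]
contact_force: [-10.4, 5.9, 25.2]
grip_width: 0.155
```

```bash
python3 f.py
```

```text
t 15.17 pos [481.79 -84.66 110.05] yaw -131.03 F [-10.44   5.98  25.05] T [1.124 2.428 0.044] w 0.15576645298195174 q7 0.19
```

play_rows(
  delta_pos=[
    [0,0.13,-0.02],
    [0,0.13,-0.02],
    [0,0.13,-0.02],
    [0,0.13,-0.02],
    [0,0.13,-0.02],
  ],
  yaw=[0.04,0.08,0.12,0.12,0.12],
)

```text
clock: 15.58
tool_pos: [481.4, -84.4, 110.0]
ee_rot: [0.256, -0.252, 0.664, -0.656]
contact_force: [-10.6, 6.1, 25.7]
grip_width: 0.161
```

```bash
python3 f.py
```

```text
t 15.78 pos [481.48 -84.36 110.06] yaw -137.92 F [-10.4    6.32  25.13] T [1.146 2.429 0.058] w 0.15769864407439843 q7 0.1
```

play_rows(
  delta_pos=[
    [0,0.13,-0.02],
    [0,0.13,-0.02],
    [0,0.13,-0.02],
    [0,0.13,-0.02],
  ],
  yaw=[0.04,0.08,0.08,0.08],
)

```text
clock: 16.12
tool_pos: [481.2, -84.1, 110.0]
ee_rot: [0.229, -0.225, 0.675, -0.665]
contact_force: [-9.5, 6.1, 25.2]
grip_width: 0.158
```

```bash
python3 f.py
```

```text
t 16.32 pos [481.24 -84.15 110.03] yaw -142.52 F [-10.51   5.83  24.75] T [1.064 2.31  0.033] w 0.15489992832451574 q7 0.03
```

play_rows(
  delta_pos=[
    [0,0.13,0],
    [0,0.13,0],
    [0,0.13,0],
    [0,0.13,0],
  ],
  yaw=[0.04,0.07,0.07,0.07],
)

```text
clock: 16.65
tool_pos: [481.1, -84.0, 110.1]
ee_rot: [0.206, -0.202, 0.683, -0.671]
contact_force: [-10.3, 7.2, 24.8]
grip_width: 0.155
```

```bash
python3 f.py
```

```text
t 16.85 pos [481.09 -83.94 110.04] yaw -146.52 F [-10.07   6.6   24.25] T [1.09  2.371 0.057] w 0.1520041315439426 q7 -0.02
```

play_rows(
  delta_pos=[
    [0,0.13,0],
    [0,0.13,0],
    [0,0.13,0],
    [0,0.13,0],
  ],
  yaw=[0.04,0.07,0.07,0.07],
)

```text
clock: 17.18
tool_pos: [481.0, -83.7, 110.0]
ee_rot: [0.182, -0.178, 0.69, -0.677]
contact_force: [-10.5, 6.0, 24.0]
grip_width: 0.16
```

```bash
python3 f.py
```

```text
t 17.38 pos [481.   -83.7  110.04] yaw -150.53 F [-10.05   6.99  24.48] T [1.102 2.33  0.045] w 0.15605093085158142 q7 -0.08
```

play_rows(
  delta_pos=[
    [0,0.13,0],
    [0,0.13,0],
    [0,0.13,0],
    [0,0.13,0],
  ],
  yaw=[0.03,0.06,0.06,0.06],
)

```text
clock: 17.72
tool_pos: [480.9, -83.5, 110.0]
ee_rot: [0.161, -0.157, 0.696, -0.682]
contact_force: [-10.8, 7.6, 24.2]
grip_width: 0.158
```

```bash
python3 f.py
```

```text
t 17.92 pos [480.87 -83.54 110.04] yaw -153.97 F [-9.67  6.79 24.31] T [1.049 2.315 0.034] w 0.155787486763553 q7 -0.12
```

play_rows(
  delta_pos=[
    [0,0.13,0],
    [0,0.13,0],
    [0,0.13,0],
    [0,0.13,0],
  ],
  yaw=[0.03,0.05,0.05,0.05],
)

```text
clock: 18.25
tool_pos: [480.8, -83.4, 110.0]
ee_rot: [0.144, -0.14, 0.701, -0.685]
contact_force: [-9.7, 7.0, 23.9]
grip_width: 0.156
```

```bash
python3 f.py
```

```text
t 18.45 pos [480.8  -83.4  110.06] yaw -156.82 F [-10.     7.1   24.08] T [0.985 2.276 0.05 ] w 0.1539793296516846 q7 -0.16
```

play_rows(
  delta_pos=[
    [0,0.13,0],
    [0,0.13,0],
    [0,0.13,0],
    [0,0.13,0],
  ],
  yaw=[0.03,0.05,0.05,0.05],
)

```text
clock: 18.78
tool_pos: [480.7, -83.3, 110.0]
ee_rot: [0.127, -0.123, 0.705, -0.687]
contact_force: [-8.8, 6.0, 22.9]
grip_width: 0.157
```

```bash
python3 f.py
```

```text
t 18.98 pos [480.7  -83.26 110.  ] yaw -159.67 F [-9.61  7.09 23.62] T [0.998 2.167 0.116] w 0.1542452300438658 q7 -0.2
```

The moment is starting to rise (0.05 to 0.12 Nm), so I take smaller steps.

play_rows(
  delta_pos=[
    [0,0.13,0],
    [0,0.13,0],
    [0,0.13,0],
  ],
  yaw=[0.02,0.03,0.03],
)

```text
clock: 19.23
tool_pos: [480.6, -83.2, 110.0]
ee_rot: [0.116, -0.113, 0.707, -0.689]
contact_force: [-10.9, 6.3, 22.4]
grip_width: 0.155
```

```bash
python3 f.py
```

```text
t 19.43 pos [480.68 -83.16 109.98] yaw -161.34 F [-9.93  6.6  22.96] T [0.959 2.103 0.273] w 0.15726248491675085 q7 -0.23
```

play_rows(
  delta_pos=[
    [0,0.13,0],
    [0,0.13,0],
    [0,0.13,0],
  ],
  yaw=[0.015,0.025,0.025],
)

```text
clock: 19.68
tool_pos: [480.6, -83.1, 109.9]
ee_rot: [0.108, -0.104, 0.709, -0.689]
contact_force: [-9.8, 6.3, 23.4]
grip_width: 0.159
```

```bash
python3 f.py
```

```text
t 19.88 pos [480.63 -83.1  109.95] yaw -162.71 F [-10.16   6.32  22.99] T [0.908 2.005 0.432] w 0.15285115499517526 q7 -0.25
```

Snug at 0.43 Nm. I now ease off the press while still holding the wing.

play_rows(
  delta_pos=[
    [0,0.1,0],
    [0,0.06,0],
    [0,0.03,0],
    [0,0,0],
    [0,0,0],
  ],
  yaw=[0.01,0.01,0.01,0.005,0.005],
)

```text
clock: 20.3
tool_pos: [480.6, -83.1, 110.1]
ee_rot: [0.107, -0.103, 0.709, -0.69]
contact_force: [-5.2, 3.0, 7.0]
grip_width: 0.159
```

```bash
python3 f.py
```

```text
t 20.5 pos [480.57 -83.12 110.08] yaw -162.92 F [-5.49  3.5   7.29] T [0.154 1.003 0.401] w 0.15545620836778895 q7 -0.25
```

play_rows(
  delta_pos=[
    [0,0,0],
    [0,0,0],
    [0,0,0],
    [0,0,0],
    [0,0,0],
    [0,0,0],
  ],
  yaw=[0,0,0,0,0,0],
  claw=0.45,
)

```text
clock: 21.0
tool_pos: [480.8, -83.2, 110.1]
ee_rot: [0.107, -0.103, 0.709, -0.69]
contact_force: [-0.4, -0.9, 0.6]
grip_width: 0.446
```

```bash
python3 f.py
```

```text
t 21.2 pos [480.58 -83.16 110.07] yaw -162.93 F [-0.13  0.16  0.14] T [-0.046  0.144 -0.008] w 0.44921779911541415 q7 -0.25
```

play_rows(
  delta_pos=[
    [0,-1,0],
    [0,-3,0],
    [0,-6,0],
    [0,-9,0],
    [0,-12,0],
    [0,-12,0],
    [0,-12,0],
    [2.4,-12,4],
    [5,-12,8],
    [7,-12,12],
    [9,-12,16],
    [11.7,-12,21],
    [11.7,-12,21],
    [11.7,-12,21],
    [11.7,-12,21],
    [11.7,-12,21],
  ],
  yaw=[0,0,0,0,0,0,0,0,0,0,0,0,0,0,0,0],
)

```text
clock: 22.53
tool_pos: [430.0, -320.6, 222.5]
ee_rot: [0.106, -0.104, 0.709, -0.689]
contact_force: [-0.7, -0.2, 0.2]
grip_width: 0.451
```

```bash
python3 - <<'E'
from h import *
shot('scene','s4');shot('top','t4')
a=cv2.imread('pics/s4.png')[100:260,260:420];c=cv2.imread('pics/t4.png')[110:270,220:380]
cv2.imwrite('pics/c4.png',cv2.resize(np.hstack([a,c]),None,fx=2.5,fy=2.5,interpolation=2))
E
python3 th.py s4 t4; python3 m3.py t5|tail -1
```

```text
s4 theta -0.0019 +- 0.0006 edge z 101.64 3876
t4 theta -0.002 +- 0.0005 edge z 102.16 5663
knob [-1.19423008e+02 -2.55038902e-02] min [-140.39027577  -12.43480498] max [-96.70434348  12.64576813] ang 1.1782826987232748 111
```

View pics/c4.png

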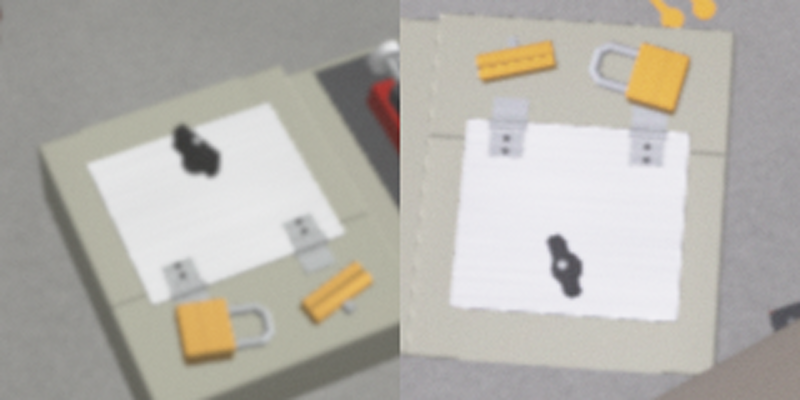

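The cover is flat (about 0 rad, holding unaided) and the wing is at about 1.18 rad, seen at (565,265) in the right half. The padlock and cylinder have not moved and the gripper is clear. I'm handing the job in.

```bash
python3 -c "
from rig import arm
print(arm.finish_job())"
```

```text
the job is handed in; nothing more can be done
None
```

The drive hatch is shut and latched, and I handed the job in about 23 s into the 72 s limit.

- **Closing:** I swung the cover down onto its seal with the closed fingers, gripped the wing knob and pressed it down. The press was mostly about 25 N and reached about 38 N briefly during the first part of the turn. I then turned clockwise in small steps. The turning moment stayed near 0.05 Nm until about 1.1 rad, then rose to 0.43 Nm, and I stopped there.
- **Cover:** after letting go, both cameras showed it flat at about -0.002 rad, within measuring error, with nothing pressing on it.
- **Knob:** it stands at about 1.18 rad.
- **Surroundings:** the gripper was clear and read no force. The padlock and lock cylinder looked unmoved. I did not re-check the screwdriver, but the arm never went near it at bench height.
- **Not measured:** the tongue's bearing force can't be read directly. I judged it from the 0.43 Nm, which is in the snug range.

While I was pressing, the wrist also read 5–16 N sideways. It went away once I let go, and no other check disagreed.

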